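# Stand the filter in the pan and hold the housing lid open

## Robot

A 6-joint arm with a two-finger parallel gripper is mounted at the origin on the work surface. World frame = base frame: x ahead of the robot, y to its left, z up, the work surface at z = 0. Lengths are in mm, angles in rad, forces in N, time in s.
With the tool pointing down it reaches from about 400 to 925 mm from the base axis. Payload 12.5 kg.
Tool frame: the origin (TCP) lies midway between the tips of the shut fingers; the grasp point (between the pads) lies 19 mm behind it; z points along the fingers, y is the direction in which the jaws open and shut (so a half turn about z gives the same grasp; the last joint's range is limited). The gripper opens to 95 mm and grips with 3 to 60 N. Pads are 20 mm wide; open, the fingers measure 119 mm over their backs; the gripper's body (75 mm by 180 mm) begins 59 mm behind the grasp point.
Start: joints at [-1.398, 0.491, 1.559, -0, 1.092, -0.106], TCP at [172.024, -600.878, 214.661] pointing down, gripper open.
Joint ranges: [-3.1, 3.1], [-0.84, 2.19], [0.05, 2.79], [-1.13, 4.28], [0.06, 2.93], [-2.69, 2.69]. Speed limits (rad/s): [2.22, 2.22, 2.79, 3.14, 3.14, 3.14].

## Interface

Orientations are given as [roll, pitch, yaw] about the fixed x, y, z axes, in that order (R = Rz(yaw) Ry(pitch) Rx(roll)).
In Python, from cell import env, eyes, job_done, boxes_of, regions_of gives the robot as it stands.
- The arm moves only by the tool send_rows, never from a script. Its argument "plan" is text: rows parted by semicolons, each of 5 numbers parted by spaces: the shift along the tool's x, y, z in mm, then the turn about the tool's z in rad, then the finger opening in mm, from 0 to 95.1. In form: x y z roll gripper; .... A call has 1 to 8 rows; each row shifts and turns the pose as measured when the row begins, along the tool's axes as they then stand; what a row does not reach is not made up. A row lasts 1/10 s, in which the tool goes at most 50 mm and 8.59 degrees, less where a joint would pass 70% of its speed; a pose out of reach is approached as far as the arm can. A call with a gripper value outside its range is refused whole. The fingers move at their own pace and stop on an object; the grip force is fixed at half the most. Time passes only in rows, so rows that do not move let the fingers close. It gives the time, the measured TCP pose, the force and the opening at its end, in the units of the state.
- env.state(): the state, without advancing time (a new reading comes with each control period).
- eyes.read_camera(name): name is "scene" or "top" or "wrist"; returns a dict with "image" (480x640x3 uint8, red, green, blue), "vertical_fov" (degrees; the focal length in pixels is half the picture's height over the tangent of half this angle, whatever the lens; pixels are square), "cx", "cy" (the principal point, pixels), "extrinsics" (4x4, takes a point from camera to world coordinates). Camera axes: x right, y up, looking along -z (the intrinsics and any distortion apply to the point x, -y, -z); pixel columns grow to the right and rows downward; lengths in mm; the calibration is good to about 2 mm. A picture is of the moment at which its call begins. There is no depth.
- job_done(): hands the job in, once; it reports no verdict.
Trained networks look in a picture, given as the dict that the camera call returned (one of the last four; its "shot" number tells which), for a name from the list of things; names that differ only in an ending like _2 or _b are one class to them, and where a whole thing is asked for, a point or a joint stands for the part that bears it (a point fixed in the world has none). Each returns a list of dicts, best first, with "confidence" (0 to 1); they miss things now and then, are a little off and sometimes report something else, mostly with a low value. They report only what shows in the picture. A call takes as long as a camera call.
- boxes_of(target, picture): "bbox" ([left, top, width, height] in pixels, round what is visible of it).
- regions_of(target, picture): "pixels" (480x640 bool, what is visible of it) and "bbox" ([left, top, width, height] in pixels, round what is visible of it).
The state is a dict: "t": time; "joints": joint angles; "qvel": joint speeds; "tau": joint torques, N m; "eef_pos": TCP position; "tcp_rot": TCP orientation; "ft_force": force on the tool from outside, world axes, zero at the start; "moment": the same for the moment, N m; "opening": opening from 0.0 (shut) to 1.0 (fully open).
Only numpy, scipy, OpenCV 4.12 (cv2) and the standard library are available. Lean on these libraries where they do the work, as an engineer would, in place of code of your own. Each camera call takes 0.05 s, during which the arm holds its last target.

## Task

I am about to put the cleaned filter back. First stand the pleated filter upright in the aluminium pan, on the same long thin edge that it rests on now, and let go of it; then lift the lid of the grey filter housing and hold it open at 60 degrees from closed (it falls shut if you let go). Finish while still holding the lid there with the gripper, with the filter still standing free, and leave the canister, bottle and brush where they are.

Things in the scene. Friction and masses are not known exactly. Their poses are not given: they have to be found in the camera images.
- filter: White rigid pleated filter cassette, loose, 0.16 kg: 26 mm thick (x), 130 wide (y), 100 high (z), orange strip along its top edge. Origin: centre of its lower long thin edge; z points to the orange edge, vertical when upright. At the start it leans in the rest, 34 degrees off vertical, top towards the rest's -x side (roughly the robot); its upper half is free on both faces.
- rest: Fixed bent-steel rest holding the leaning filter at the start. Base plate 90 x 120 mm; its sloping back (-x side, top 51 mm above the counter) supports the lower 45 mm of the filter's underside, a ledge about 20 mm up carries its lower edge. Origin on the counter, z up.
- pan: Fixed shallow aluminium pan, 170 mm (x) by 210 mm (y) outside, rim 14 mm high, walls and floor 4 mm thick. Origin at the centre of its underside on the counter, z up.
- hinge_line (a point): Middle of the lid's hinge line on the far top edge of the grey filter housing, 111 mm above the counter. Axes are the housing's and never move with the lid: y along the hinge, -x from the hinge to the front, where the handle is, z up. The housing is a fixed open box 150 mm (x) by 180 mm (y) by 110 mm high, in front of the hinge.
- lid: Hinged grey lid of the housing, 155 mm from hinge to front edge, 180 mm wide, 8 mm thick, about 0.3 kg, with an orange loop handle in front. Origin at the middle of the hinge line; -x points along the lid towards the handle, z out of its top when closed.
- lid_bar (a point): Middle of the handle's round orange bar: 10 mm diameter, 90 mm long, parallel to the hinge, 200 mm from it, 111 mm above the counter when closed. Between bar and lid edge is a gap 40 mm long, 80 mm wide, open above and below; the housing's front is 50 mm behind the bar. Pinched across, the bar can turn between the fingers. Axes are the lid's.
- lid_hinge (a joint): Lid angle in rad: 0 closed, growing as the front edge rises, 1.047 = 60 degrees, stop at 1.9. No spring; the lid falls shut by its weight below about 90 degrees.
- canister: Loose grey canister with a black twist cap, 72 mm diameter, 120 mm high; bystander. Origin at the centre of its underside.
- bottle: Loose blue bottle with white cap, 60 mm diameter, 170 mm high; bystander. Origin at the centre of its underside.
- brush: Loose black dusting brush, about 200 mm long, lying on the counter beyond the work; bystander. Origin at its underside.

How it is judged (in metres and radians):
On the way, in this order (a step that is already met when the one before it is completed fails the run):
1. the filter stands upright in the pan on its lower long edge, released (angle between filter's own z axis and vertical below 0.07 rad and z of filter in the frame of pan below 0.0075 m and x of filter in the frame of pan between -0.075 and 0.075 m and y of filter in the frame of pan between -0.09 and 0.09 m and linear speed of filter below 0.03 m/s and contact force between the fingers and filter below 0.1 N), for 0.3 s.
2. the fingers hold the lid open at 60 degrees (within 5) (value of joint lid_hinge between 0.96 and 1.135 rad and contact force between the fingers and lid above 0.5 N), for 0.3 s.
At the end, for the whole second after the job is handed in: The lid is held still by the fingers (contact over 0.5 N) at 55 to 65 degrees from closed with nothing else touching it, while the filter stands free and still on its lower long edge on the pan's floor, within 0.07 rad (4 degrees) of upright and inside the pan (all of step 1 and all of step 2 and velocity of joint lid_hinge between -0.05 and 0.05 rad/s and contact force between lid and canister below 0.1 N and contact force between lid and bottle below 0.1 N and contact force between lid and brush below 0.1 N and contact force between lid and filter below 0.1 N); the arm keeps its last pose, push and grip.
It fails at once if the canister is moved by more than 30 mm (distance of canister from where it was at the start of the episode above 0.03 m).
It fails at once if the bottle is moved by more than 30 mm (distance of bottle from where it was at the start of the episode above 0.03 m).
It fails at once if the brush is moved by more than 30 mm (distance of brush from where it was at the start of the episode above 0.03 m).
It also fails if it takes over 64 s, if anything falls off the work surface, if the arm or the gripper's body presses on something with over 40 N, if the wrist force passes 120 N, or if a joint passes its speed limit or range.

## Working session

There is one attempt and no reset: what is moved stays moved. The work goes in short steps, Python scripts to look and compute and a tool call to move; the robot and the scene stay as the last step left them, time stands still between calls to the robot, and variables do not carry over. Pictures are saved under pics/ and viewed, and the job is handed in when it is done.

Besides the shell and the picture viewer there is one more tool, called after "Request:" in YAML: its name, and indented under it one key for each argument. send_rows: Moves the arm, as the interface text tells. Its arguments: {"type":"object","properties":{"plan":{"type":"string"}},"required":["plan"]}

```bash
mkdir -p pics; ls; cat > h.py <<'E'
import numpy as np,cv2
from cell import env,eyes,job_done,boxes_of,regions_of
def save(p,n): cv2.imwrite(n,cv2.cvtColor(p["image"],cv2.COLOR_RGB2BGR))
def cam(p):
    f=240/np.tan(np.radians(p["vertical_fov"])/2); return f,p["cx"],p["cy"],np.array(p["extrinsics"])
def proj(p,X):
    f,cx,cy,E=cam(p); c=(np.atleast_2d(X)-E[:3,3])@E[:3,:3]
    return np.c_[cx+f*c[:,0]/-c[:,2], cy-f*c[:,1]/-c[:,2]]
def ray(p,u,v):
    f,cx,cy,E=cam(p); d=E[:3,:3]@np.array([(u-cx)/f,-(v-cy)/f,-1]); return E[:3,3],d/np.linalg.norm(d)
def onz(p,u,v,z):
    o,d=ray(p,u,v); return o+d*(z-o[2])/d[2]
E
python3 - <<'E'
from h import *
s=env.state();print(s)
for n in ("scene","top","wrist"):
    p=eyes.read_camera(n);save(p,f"pics/{n}0.png");print(n,{k:v for k,v in p.items() if k!="image"})
    for t in ["filter","rest","pan","lid","lid_bar","canister","bottle","brush"]:
        b=boxes_of(t,p);print(t,[(np.round(x["bbox"]).tolist(),round(x["confidence"],2)) for x in b[:2]])
E
```

```text
pics
{'t': 0.0, 'joints': array([-1.39760119e+00,  4.91521242e-01,  1.55945748e+00, -1.86414739e-05,
        1.09168750e+00, -1.05597272e-01]), 'qvel': array([ 0.00051641, -0.00089965,  0.00136651, -0.0003131 , -0.00099229,
        0.00027497]), 'tau': array([-1.78401682e-03, -6.12645435e+01, -2.58184290e+01,  6.91886432e-02,
        4.82281123e-02, -1.29433161e-04]), 'eef_pos': array([ 171.97334756, -600.61883655,  214.08278594]), 'tcp_rot': array([-3.14052332e+00, -9.67138798e-05,  2.78800964e-01]), 'ft_force': array([-0.49185913,  0.47657177,  0.03653701]), 'moment': array([ 0.04483508,  0.06520947, -0.0306548 ]), 'opening': 1.004666019785745}
scene {'vertical_fov': 53.78343626809119, 'cx': 315.0204169405022, 'cy': 237.79132082993303, 'extrinsics': array([[ 3.96628762e-01, -7.69141880e-01,  5.01105172e-01,
         1.15849878e+03],
       [ 9.17977888e-01,  3.31434065e-01, -2.17871656e-01,
        -2.19687611e+02],
       [ 1.49089103e-03,  5.46417632e-01,  8.37511521e-01,
         9.64828078e+02],
       [ 0.00000000e+00,  0.00000000e+00,  0.00000000e+00,
         1.00000000e+00]
[... 1078 characters left out ...]
.0, 139.0, 44.0, 47.0], 0.18)]
canister [([189.0, 141.0, 42.0, 45.0], 0.94)]
bottle [([387.0, 139.0, 38.0, 43.0], 0.73)]
brush [([301.0, 105.0, 25.0, 102.0], 0.61)]
wrist {'vertical_fov': 60.990932783615435, 'cx': 316.59390047963547, 'cy': 244.88492568752648, 'extrinsics': array([[ 2.75384385e-01,  9.33022895e-01,  2.31585228e-01,
         2.36541056e+02],
       [-9.61334196e-01,  2.67260241e-01,  6.63967342e-02,
        -5.81978735e+02],
       [ 5.61493671e-05, -2.40915422e-01,  9.70546112e-01,
         3.84718677e+02],
       [ 0.00000000e+00,  0.00000000e+00,  0.00000000e+00,
         1.00000000e+00]]), 'shot': 3}
filter []
rest []
pan []
lid []
lid_bar []
canister []
bottle []
brush []
```

View pics/scene0.png

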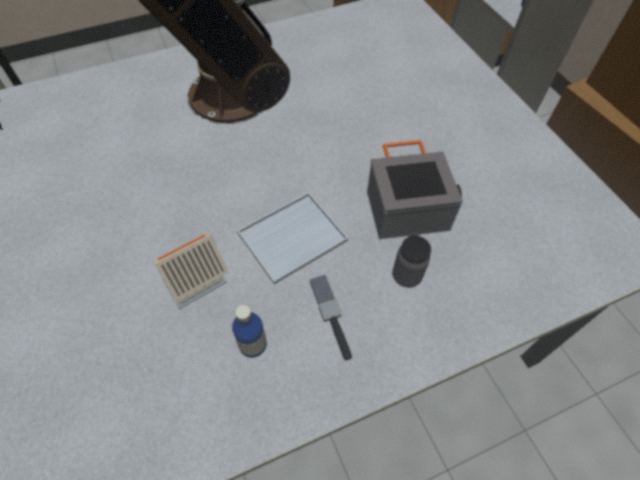

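View pics/top0.png

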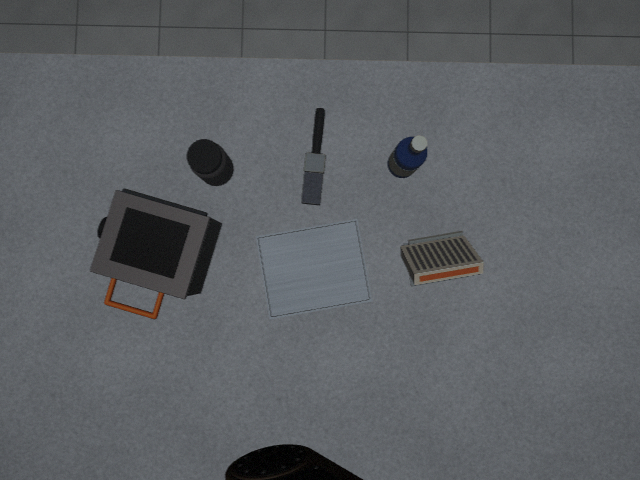

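```bash
python3 - <<'E'
import cv2
for n,(x,y,w,h) in {"top":(240,90,260,260),"scene":(140,130,340,240)}.items():
    a=cv2.imread(f"pics/{n}0.png")[y:y+h,x:x+w]; k=min(800/w,600/h)
    cv2.imwrite(f"pics/{n}0z.png",cv2.resize(a,None,fx=k,fy=k,interpolation=cv2.INTER_CUBIC)); print(k)
E
```

```text
2.3076923076923075
2.3529411764705883
```

View zooms.

The scene view shows the filter at about (192,268), the pan at (293,238), the housing at (415,195) with its orange handle at (404,147), the canister at (411,262), the bottle at (248,332) and the brush at (330,315). The top view agrees with this. I'll zoom in for corners.

View pics/top0z.png

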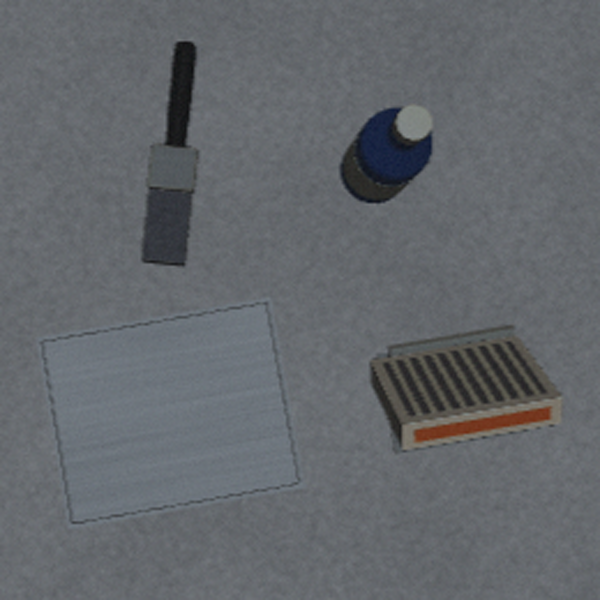

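View pics/scene0z.png

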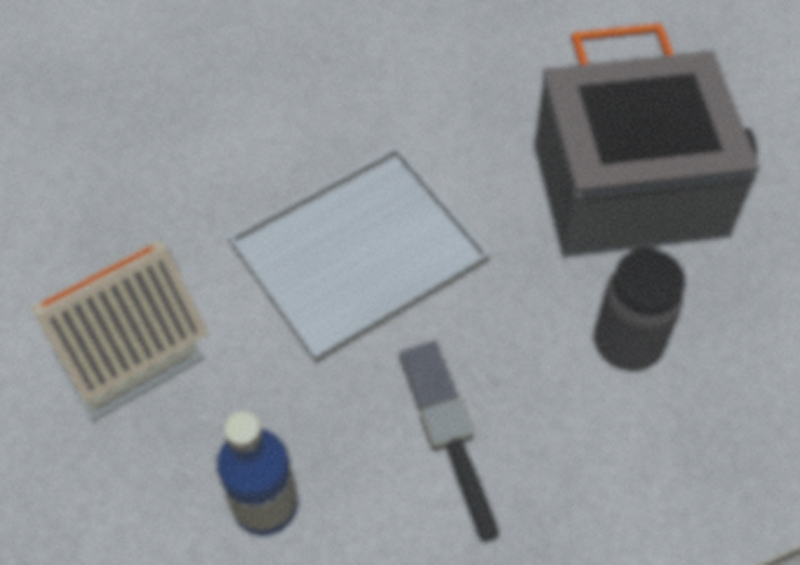

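```bash
python3 - <<'E'
import cv2
for n,(x,y,w,h) in {"top":(80,130,170,200),"scene":(355,125,130,170)}.items():
    a=cv2.imread(f"pics/{n}0.png")[y:y+h,x:x+w]; k=3
    cv2.imwrite(f"pics/{n}0h.png",cv2.resize(a,None,fx=k,fy=k,interpolation=cv2.INTER_CUBIC)); print(k)
E
cat > fit.py <<'E'
from h import *
from scipy.optimize import least_squares
T=eyes.read_camera("top");S=eyes.read_camera("scene")
tz=lambda u,v:(240+u/2.3077,90+v/2.3077)
sz=lambda u,v:(140+u/2.3529,130+v/2.3529)
def R(y,t=0):
    c,s=np.cos(y),np.sin(y);a=np.array([[c,-s,0],[s,c,0],[0,0,1]]);c,s=np.cos(t),np.sin(t)
    return a@np.array([[c,0,s],[0,1,0],[-s,0,c]])
def fit(name,obs,x0,pose):
    def res(q):
        o,Rm=pose(q);return np.concatenate([(proj(c,o+Rm@np.array(X))[0]-uv) for c,X,uv in obs])
    r=least_squares(res,x0,loss="soft_l1");print(name,np.round(r.x,3));print(np.round(res(r.x).reshape(-1,2),1).tolist());return r.x
E
cat > f1.py <<'E'
from fit import *
pc={(1,1):0,(1,-1):0,(-1,-1):0,(-1,1):0}
P=lambda a,b:(85*a,105*b,14)
obs=[(T,P(1,1),tz(42,341)),(T,P(1,-1),tz(268,302)),(T,P(-1,-1),tz(299,483)),(T,P(-1,1),tz(72,523)),
(S,P(-1,1),sz(397,153)),(S,P(1,1),sz(488,259)),(S,P(1,-1),sz(317,359)),(S,P(-1,-1),sz(232,241))]
fit("pan",obs,[550,0,.17],lambda q:(np.array([q[0],q[1],0]),R(q[2])))
fit("pan top only",obs[:4],[550,0,.17],lambda q:(np.array([q[0],q[1],0]),R(q[2])))
fit("pan sc only",obs[4:],[550,0,.17],lambda q:(np.array([q[0],q[1],0]),R(q[2])))
A,B,C,D,E_,F=(13,65,100),(13,-65,100),(-13,-65,100),(-13,65,100),(13,65,0),(13,-65,0)
obs=[(T,A,tz(401,422)),(T,B,tz(560,398)),(T,C,tz(558,425)),(T,D,tz(402,451)),(T,E_,tz(370,360)),(T,F,tz(515,335)),
(S,B,sz(40,310)),(S,A,sz(163,250)),(S,E_,sz(207,333)),(S,F,sz(92,403))]
fit("filter",obs,[550,-200,30,.17,-.593],lambda q:(q[:3],R(q[3],q[4])))
fit("filter t",obs,[550,-200,30,.17],lambda q:(q[:3],R(q[3],-.593)))
for n,t,s in (("bottle",(412,155),None),):pass
E
python3 f1.py
```

```text
3
3
pan [ 5.59819e+02 -1.98100e+01  1.92000e-01]
[[-3.1, -3.9], [0.7, -4.7], [2.2, -0.4], [-2.2, 0.4], [-0.2, -2.4], [0.7, -1.4], [-1.4, 0.0], [-2.1, -1.4]]
pan top only [ 5.55628e+02 -2.14380e+01  2.05000e-01]
[[-2.8, -1.0], [0.7, -3.2], [3.4, 0.9], [-0.8, 3.1]]
pan sc only [ 5.63856e+02 -1.93780e+01  1.94000e-01]
[[0.4, -1.3], [1.6, -0.3], [-0.4, 1.4], [-1.4, -0.1]]
filter [ 605.001 -258.167   17.96     6.466    5.69 ]
[[-0.6, 1.0], [0.3, -0.2], [0.5, -0.3], [-0.7, -0.1], [-0.8, -0.1], [-0.0, 0.2], [-2.7, 1.9], [1.0, -1.5], [0.3, 0.6], [-3.7, -0.0]]
filter t [ 604.996 -258.169   17.957  144.696]
[[-0.6, 1.0], [0.3, -0.2], [0.5, -0.3], [-0.7, -0.1], [-0.8, -0.1], [-0.0, 0.2], [-2.7, 1.9], [1.0, -1.5], [0.3, 0.6], [-3.7, -0.0]]
```

View pics/top0h.png

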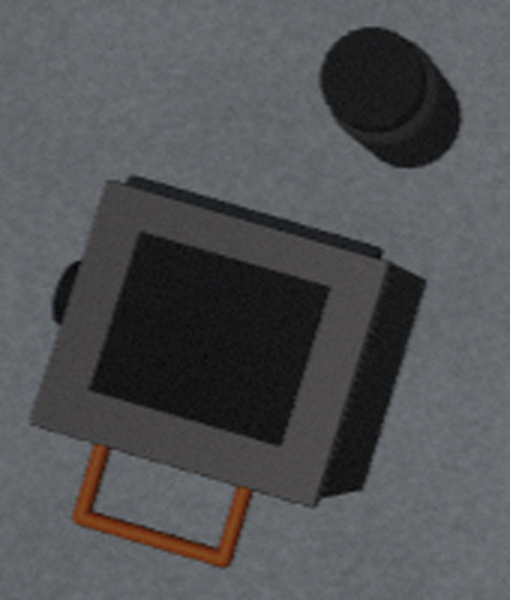

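View pics/scene0h.png

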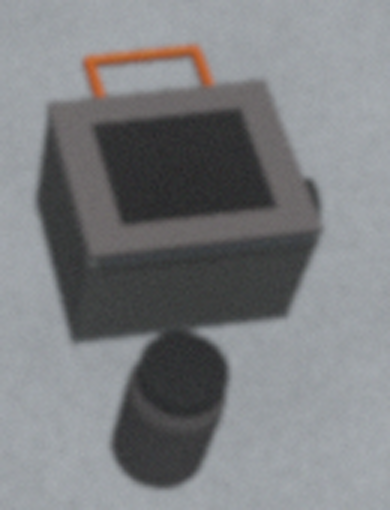

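```bash
cat > f2.py <<'E'
from fit import *
th=lambda u,v:(80+u/3,130+v/3)
sh=lambda u,v:(355+u/3,125+v/3)
P=lambda a,b:(81*a,101*b,14)
pan=[(0,P(1,1),tz(42,341)),(0,P(1,-1),tz(268,302)),(0,P(-1,-1),tz(299,483)),(0,P(-1,1),tz(72,523)),
(1,P(-1,1),sz(397,153)),(1,P(1,1),sz(488,259)),(1,P(1,-1),sz(317,359)),(1,P(-1,-1),sz(232,241))]
A,B,C,D,E_,F=(13,65,100),(13,-65,100),(-13,-65,100),(-13,65,100),(13,65,0),(13,-65,0)
fil=[(0,A,tz(401,422)),(0,B,tz(560,398)),(0,C,tz(558,425)),(0,D,tz(402,451)),(0,E_,tz(370,360)),(0,F,tz(515,335)),
(1,B,sz(40,310)),(1,A,sz(163,250)),(1,E_,sz(207,333)),(1,F,sz(92,403))]
L=lambda a,b:(-155*a,90*b,8)
lid=[(0,L(0,1),th(108,181)),(0,L(0,-1),th(387,260)),(0,L(1,-1),th(315,506)),(0,L(1,1),th(31,424)),(0,(-200,45,0),th(82,517)),(0,(-200,-45,0),th(224,558)),
(1,L(1,1),sh(267,82)),(1,L(1,-1),sh(50,103)),(1,L(0,1),sh(320,228)),(1,L(0,-1),sh(92,257)),(1,(-200,45,0),sh(195,50)),(1,(-200,-45,0),sh(90,61))]
cams=[T,S]
def pr(ci,X,k,d):
    c=cams[ci];f,cx,cy,_=cam(c);uv=proj(c,X)[0];n=(uv-[cx,cy])/f;r=n@n
    return np.array([cx,cy])+f*n*(1+k*r)+d
def res(q,full=True):
    k=q[:2];out=[]
    for obs,o,Rm in ((pan,[q[2],q[3],0],R(q[4])),(fil,q[5:8],R(q[8],-.593)),(lid,[q[9],q[10],111],R(q[11]))):
        out+= [pr(c,np.array(o)+Rm@np.array(X),k[c],q[12+2*c:14+2*c])-uv for c,X,uv in obs]
    out=np.concatenate(out)
    return np.concatenate([out,q[12:16]/2,q[:2]*10]) if full else out
for mode in (0,1):
    q0=np.array([0,0,560,-20,.19,590,-255,25,.19,680,250,-.27,0,0,0,0.])
    fr=[0,1] if mode else []
    idx=fr+list(range(2,16))
    def g(x):
        q=q0.copy();q[idx]=x;return res(q)
    r=least_squares(g,q0[idx],loss="soft_l1",x_scale=np.maximum(abs(q0[idx])*.01,.01));q=q0.copy();q[idx]=r.x
    print(r.cost);print("k",q[:2].round(3),"pan",q[2:5].round(3),"fil",q[5:9].round(3),"hinge",q[9:12].round(3),q[12:].round(1))
    print(res(q,False).reshape(-1,2).round(1).tolist())
E
python3 f2.py
```

```text
18.16393936744184
k [0. 0.] pan [ 5.59399e+02 -2.04040e+01  1.91000e-01] fil [ 6.07415e+02 -2.56403e+02  2.19950e+01  1.83000e-01] hinge [ 6.70953e+02  2.57099e+02 -2.63000e-01] [0.5 1.4 1.  0.4]
[[-0.0, -0.8], [-0.0, -0.7], [0.7, -0.3], [0.2, -0.4], [0.1, -0.3], [-1.0, -1.4], [-0.2, -1.9], [0.9, -0.8], [-0.6, 1.1], [0.6, -0.2], [0.8, -0.2], [-0.6, 0.0], [-0.8, 0.0], [0.3, 0.3], [-1.2, 2.0], [2.7, -1.5], [2.1, 0.7], [-2.1, 0.2], [-0.7, -0.8], [1.1, 0.3], [-0.1, 0.8], [-1.2, 0.2], [-0.1, 0.1], [0.2, 0.3], [-0.3, -0.8], [-0.7, 0.1], [2.1, 0.8], [-0.2, 0.4], [0.2, 0.8], [-0.3, 0.9]]
14.508726797085462
k [-0.051 -0.089] pan [ 5.60195e+02 -2.12070e+01  1.90000e-01] fil [ 6.08175e+02 -2.58508e+02  2.27450e+01  1.82000e-01] hinge [ 6.71214e+02  2.58674e+02 -2.63000e-01] [0.  1.9 0.9 0.1]
[[-0.1, -0.7], [-0.2, -0.6], [0.5, -0.4], [0.1, -0.5], [-0.1, -0.2], [-1.2, -1.3], [-0.4, -1.8], [0.8, -0.7], [-0.2, 1.0], [0.3, -0.2], [0.5, -0.3], [-0.3, -0.1], [-0.3, 0.0], [0.2, 0.4], [-0.5, 1.9], [2.3, -1.4], [1.5, 0.8], [-1.8, -0.2], [-0.2, -0.1], [-0.1, 0.6], [-1.0, 0.8], [0.0, 0.1], [0.7, -0.3], [-0.1, 0.1], [-0.9, -0.3], [-0.3, 0.0], [1.3, 0.8], [0.3, 0.1], [-0.1, 1.2], [-0.0, 1.0]]
```

```bash
cat > go.py <<'E'
from h import *
from scipy.spatial.transform import Rotation as Ro
import sys
def delta(x,y,z,yaw=None):
    s=env.state();M=Ro.from_euler("xyz",s["tcp_rot"]).as_matrix()
    d=M.T@(np.array([x,y,z])-s["eef_pos"])
    print("t",round(s["t"],2),"pos",s["eef_pos"].round(1),"rot",s["tcp_rot"].round(3),"F",s["ft_force"].round(1),"open",round(s["opening"]*95.1,1),"j",s["joints"].round(2))
    print("shift tool",d.round(1),"roll",None if yaw is None else round(-(yaw-s["tcp_rot"][2]),3))
a=[float(v) for v in sys.argv[1:]]
delta(*a)
E
python3 go.py 567 -265 214 1.753
```

```text
t 1.55 pos [ 172.  -600.9  214.6] rot [3.142 0.    0.279] F [-0.3  0.4 -0.1] open 95.3 j [-1.4   0.49  1.56 -0.    1.09 -0.11]
shift tool [ 472.2 -214.2    0.6] roll -1.474
```

Request:
send_rows:
  plan: "0 0 0 -0.15 95;0 0 0 -0.15 95;0 0 0 -0.15 95;0 0 0 -0.15 95;0 0 0 -0.15 95"

```text
t: 2.05
eef_pos: [172.0, -600.9, 214.7]
tcp_rot: [3.141, 0.0, 1.035]
ft_force: [0.2, 0.4, -0.0]
opening: 0.999
```

Turning works and is exact.

Request:
send_rows:
  plan: "0 0 0 -0.15 95;0 0 0 -0.15 95;0 0 0 -0.15 95;0 0 0 -0.15 95;0 0 0 -0.12 95;0 0 0 0 95"

```text
t: 2.65
eef_pos: [172.0, -600.9, 214.7]
tcp_rot: [3.142, 0.0, 1.763]
ft_force: [0.1, 0.3, 0.8]
opening: 1.0
```

```bash
python3 go.py 567 -265 214 1.753
```

```text
t 2.65 pos [ 172.  -600.9  214.7] rot [3.142 0.    1.763] F [0.1 0.3 0.8] open 95.1 j [-1.4   0.49  1.56  0.    1.09 -1.59]
shift tool [254.2 451.9   0.7] roll 0.01
```

Request:
send_rows:
  plan: "23 41 0 0 95;23 41 0 0 95;23 41 0 0 95;23 41 0 0 95;23 41 0 0 95;23 41 0 0 95;23 41 0 0 95;23 41 0 0 95"

```text
t: 3.45
eef_pos: [468.6, -357.6, 214.4]
tcp_rot: [3.141, 0.002, 1.721]
ft_force: [0.9, -1.5, 0.5]
opening: 0.996
```

```bash
python3 go.py 567 -265 214 1.753
```

```text
t 3.45 pos [ 468.6 -357.6  214.4] rot [3.141e+00 2.000e-03 1.721e+00] F [ 0.9 -1.5  0.5] open 94.7 j [-0.76  0.44  1.65 -0.    1.05 -0.91]
shift tool [ 76.9 111.1   0.3] roll -0.032
```

Request:
send_rows:
  plan: "26 37 0 -0.03 95;26 37 0 0 95;25 37 0 0 95;0 0 0 0 95"

```text
t: 3.85
eef_pos: [572.5, -255.0, 214.4]
tcp_rot: [3.14, 0.003, 1.74]
ft_force: [-0.7, -0.4, -0.2]
opening: 0.996
```

```bash
python3 go.py 567 -265 214 1.753; python3 - <<'E'
from h import *
for n in ("wrist","top"):
    p=eyes.read_camera(n)
    im=p["image"].copy()
    if n=="wrist": W=p
    cv2.imwrite(f"pics/{n}1.png",cv2.cvtColor(im,cv2.COLOR_RGB2BGR))
from numpy import cos,sin
y=.182
Rz=np.array([[cos(y),-sin(y),0],[sin(y),cos(y),0],[0,0,1]]);t=-.593
Ry=np.array([[cos(t),0,sin(t)],[0,1,0],[-sin(t),0,cos(t)]])
pts=[(13,65,100),(13,-65,100),(-13,-65,100),(-13,65,100),(13,65,0),(13,-65,0)]
im=W["image"].copy()
for X in pts:
    u=proj(W,np.array([608,-257.5,22.5])+Rz@Ry@np.array(X))[0];print(X,u.round(1));cv2.circle(im,tuple(int(round(a)) for a in u),4,(255,0,255),1)
cv2.imwrite("pics/wrist1m.png",cv2.cvtColor(im,cv2.COLOR_RGB2BGR))
E
```

```text
t 3.85 pos [ 572.5 -255.   214.4] rot [3.14e+00 3.00e-03 1.74e+00] F [-0.7 -0.4 -0.2] open 94.7 j [-0.52  0.49  1.56 -0.    1.09 -0.69]
shift tool [-8.9 -7.1  0.4] roll -0.013
(13, 65, 100) [299.1 161.7]
(13, -65, 100) [303.3 342.9]
(-13, -65, 100) [275.7 334.2]
(-13, 65, 100) [268.6 161.2]
(13, 65, 0) [368.6 156.3]
(13, -65, 0) [366.  299.5]
```

View pics/wrist1m.png

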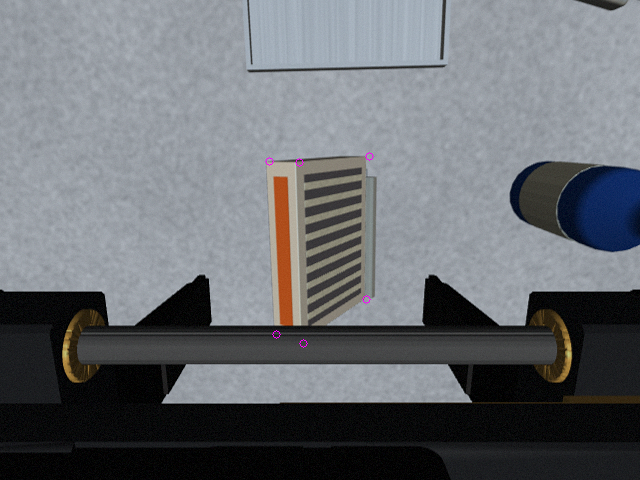

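The wrist view confirms the fit: the projected corners fall on the filter within 2–3 px. The filter spans columns 268–369, between the fingers at columns 210 and 425.

Request:
send_rows:
  plan: "-9 -7 0 -0.013 95;0 0 30 0 95;0 0 30 0 95;0 0 30 0 95;0 0 30 0 95;0 0 0 0 95"

```text
t: 4.55
eef_pos: [558.4, -279.5, 93.0]
tcp_rot: [3.139, 0.007, 1.738]
ft_force: [-0.6, 0.5, 0.0]
opening: 1.0
```

```bash
python3 go.py 567 -265 70 1.753
```

```text
t 4.55 pos [ 558.4 -279.5   93. ] rot [3.139 0.007 1.738] F [-0.6  0.5  0. ] open 95.1 j [-0.57  0.63  1.68 -0.    0.83 -0.73]
shift tool [13.1 10.8 22.9] roll -0.015
```

Request:
send_rows:
  plan: "7 6 0 0 95;6 5 0 -0.015 95;0 0 11 0 95;0 0 11 0 95;0 0 0 0 95;0 0 0 0 95"

```text
t: 5.15
eef_pos: [568.4, -267.3, 74.5]
tcp_rot: [3.134, 0.011, 1.75]
ft_force: [0.3, 0.2, -0.1]
opening: 1.0
```

```bash
python3 go.py 567 -265 70 1.753
```

```text
t 5.15 pos [ 568.4 -267.3   74.5] rot [3.134 0.011 1.75 ] F [ 0.3  0.2 -0.1] open 95.1 j [-0.54  0.65  1.69 -0.    0.79 -0.72]
shift tool [ 2.5 -1.   4.5] roll -0.003
```

Request:
send_rows:
  plan: "2 -1 5 0 60;0 0 0 0 50;0 0 0 0 46;0 0 0 0 46;0 0 0 0 46"

```text
t: 5.65
eef_pos: [567.1, -265.5, 69.6]
tcp_rot: [3.134, 0.012, 1.75]
ft_force: [0.0, 0.4, 0.3]
opening: 0.632
```

```bash
python3 go.py 567 -265 70 1.753;python3 - <<'E'
from h import *
for n in ("wrist","scene"):
    p=eyes.read_camera(n);save(p,f"pics/{n}2.png")
E
```

```text
t 5.65 pos [ 567.1 -265.5   69.6] rot [3.134 0.012 1.75 ] F [0.  0.4 0.3] open 60.1 j [-0.54  0.66  1.7  -0.    0.77 -0.72]
shift tool [ 0.5  0.  -0.4] roll -0.003
```

View pics/wrist2.png

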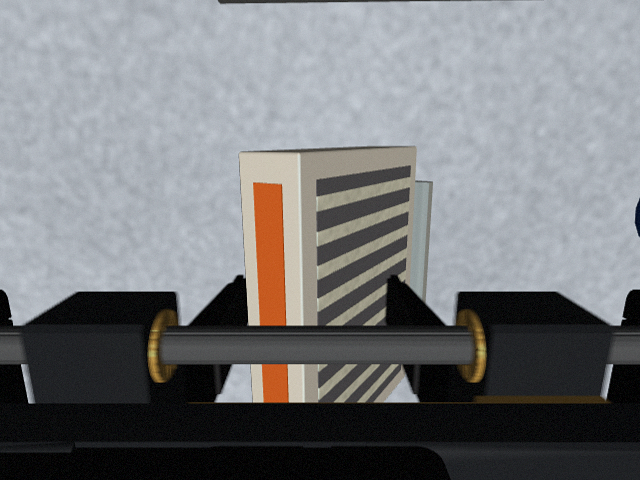

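The fingers are closing on both sides, at about columns 240 and 395, and the filter's orange edge sits between them.

Request:
send_rows:
  plan: "0 0 0 0 44;0 0 0 0 44;0 0 0 0 44;0 0 0 0 44"

```text
t: 6.15
eef_pos: [568.0, -265.7, 73.4]
tcp_rot: [3.13, 0.014, 1.749]
ft_force: [-1.0, 3.6, 8.9]
opening: 0.472
```

```bash
python3 go.py 567 -265 70 1.753
```

```text
t 6.15 pos [ 568.  -265.7   73.4] rot [3.13  0.014 1.749] F [-1.   3.6  8.9] open 44.9 j [-0.54  0.65  1.7  -0.    0.78 -0.72]
shift tool [ 1.  -0.9  3.4] roll -0.004
```

Request:
send_rows:
  plan: "0 2 -5 0 40;0 2 -6 0 40;0 2 -6 0 38;0 2 -6 0 38"

```text
t: 6.55
eef_pos: [576.3, -263.9, 98.1]
tcp_rot: [3.129, 0.014, 1.749]
ft_force: [-0.3, -0.3, -0.2]
opening: 0.401
```

```bash
python3 go.py 567 -265 70 1.753;python3 - <<'E'
from h import *
for n in ("wrist","scene"):
    p=eyes.read_camera(n);save(p,f"pics/{n}3.png")
a=cv2.imread("pics/scene3.png")[150:350,100:300];cv2.imwrite("pics/scene3z.png",cv2.resize(a,None,fx=3,fy=3))
E
```

```text
t 6.55 pos [ 576.3 -263.9   98.1] rot [3.129 0.014 1.749] F [-0.3 -0.3 -0.2] open 38.1 j [-0.53  0.63  1.66 -0.    0.84 -0.71]
shift tool [ 1.  -9.7 28. ] roll -0.004
```

View pics/wrist3.png

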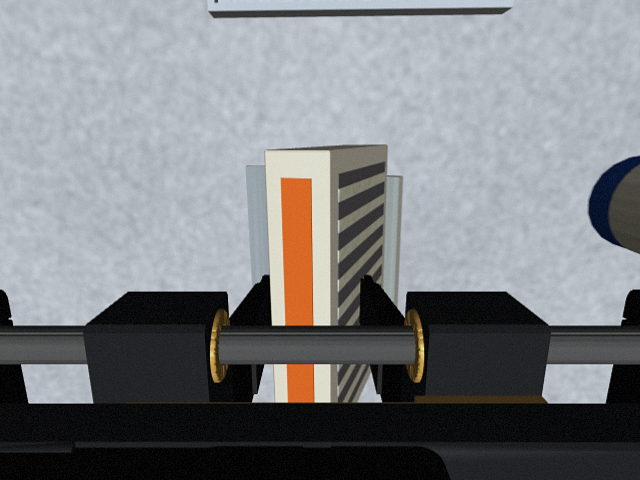

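View pics/scene3z.png

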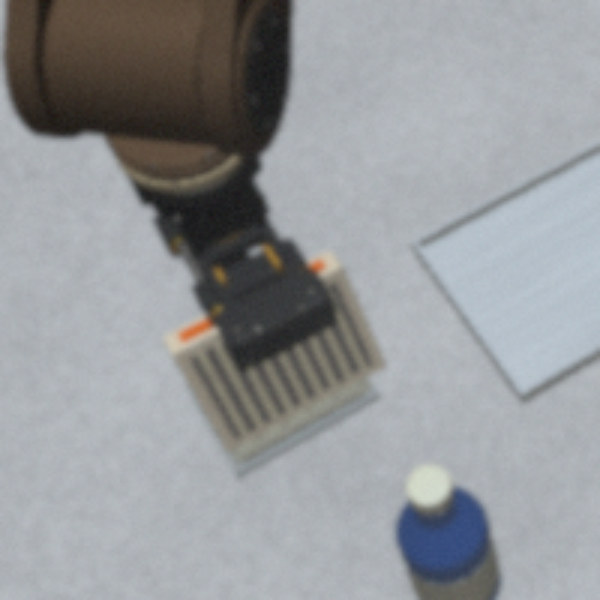

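The filter has come partly upright: both faces now sit between the fingers and the orange strip spans columns 266–330. I'll keep closing.

Request:
send_rows:
  plan: "0 3 2 0 32;0 3 2 0 28;0 3 1 0 20;0 2 0 0 15;0 0 0 0 15;0 0 0 0 15"

```text
t: 7.25
eef_pos: [589.8, -262.5, 100.2]
tcp_rot: [3.123, 0.019, 1.749]
ft_force: [3.2, 3.1, 1.9]
opening: 0.296
```

```bash
python3 go.py 567 -265 70 1.753;python3 - <<'E'
from h import *
for n in ("wrist",):
    p=eyes.read_camera(n);save(p,f"pics/{n}4.png")
E
```

```text
t 7.25 pos [ 589.8 -262.5  100.2] rot [3.123 0.019 1.749] F [3.2 3.1 1.9] open 28.1 j [-0.52  0.63  1.63 -0.    0.85 -0.7 ]
shift tool [  2.1 -23.4  29.7] roll -0.004
```

View pics/wrist4.png

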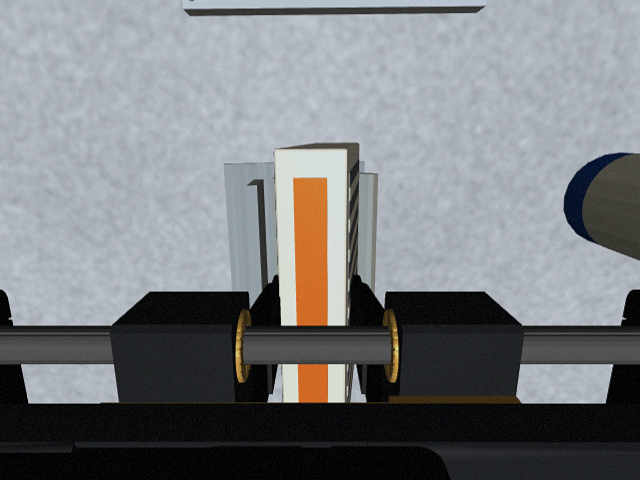

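The opening is 28 mm, which is nearly flush. I'll lift straight up so the lower edge comes free.

Request:
send_rows:
  plan: "0 1 -8 0 10;0 1 -10 0 10;0 0 -12 0 10;0 0 -12 0 10;0 0 -12 0 10;0 0 0 0 10"

```text
t: 7.9
eef_pos: [589.8, -261.1, 157.5]
tcp_rot: [3.126, 0.017, 1.75]
ft_force: [0.3, 1.0, -3.4]
opening: 0.277
```

```bash
python3 go.py 560 -21 160 1.76;python3 - <<'E'
from h import *
for n in ("wrist","scene"):
    p=eyes.read_camera(n);save(p,f"pics/{n}5.png")
a=cv2.imread("pics/scene5.png")[150:350,100:300];cv2.imwrite("pics/scene5z.png",cv2.resize(a,None,fx=3,fy=3))
E
```

```text
t 7.9 pos [ 589.8 -261.1  157.5] rot [3.126 0.017 1.75 ] F [ 0.3  1.  -3.4] open 26.3 j [-0.52  0.57  1.58 -0.    0.97 -0.69]
shift tool [241.5  13.4  -6.4] roll -0.01
```

View pics/wrist5.png

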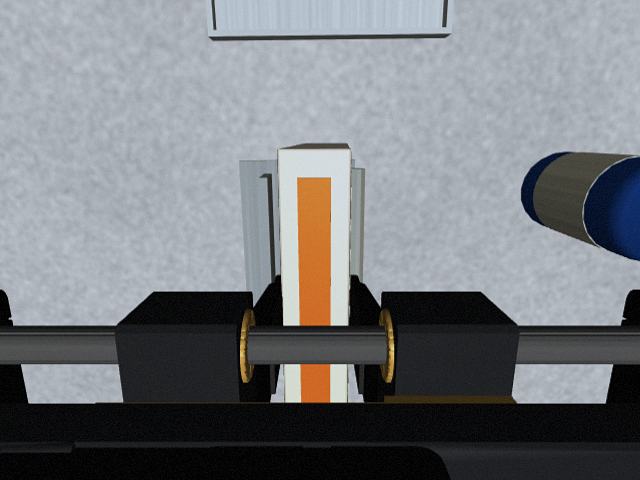

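View pics/scene5z.png

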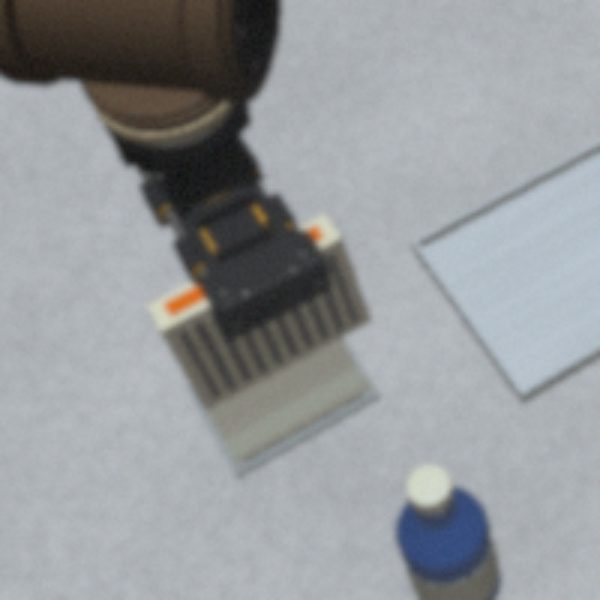

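The filter is now free of the rest, upright and flush in the jaws (26.3 mm). Its top is about 21 mm above the fingertips. I'll carry it to the pan.

Request:
send_rows:
  plan: "20 1 0 0 10;32 2 0 0 10;34 2 0 0 10;34 2 0 0 10;34 2 0 0 10;34 2 0 0 10;25 1 0 0 10;10 0 0 0 10"

```text
t: 8.8
eef_pos: [555.4, -26.7, 147.7]
tcp_rot: [3.136, 0.011, 1.747]
ft_force: [-0.2, 0.4, -2.3]
opening: 0.273
```

```bash
python3 go.py 560 -21 160 1.76
```

```text
t 8.8 pos [555.4 -26.7 147.7] rot [3.136 0.011 1.747] F [-0.2  0.4 -2.3] open 26.0 j [-0.16  0.47  1.81 -0.01  0.85 -0.33]
shift tool [  4.7   5.6 -12.3] roll -0.013
```

Request:
send_rows:
  plan: "4 5 0 -0.013 10;0 0 15 0 10;0 0 15 0 10;0 0 12 0 10;0 0 5 0 10;0 0 0 0 10;0 0 0 0 10"

```text
t: 9.5
eef_pos: [561.2, -22.3, 98.4]
tcp_rot: [3.136, 0.012, 1.764]
ft_force: [0.1, 0.2, -1.5]
opening: 0.275
```

```bash
python3 go.py 560 -21 83 1.76;python3 - <<'E'
from h import *
for n in ("wrist","scene","top"):
    p=eyes.read_camera(n);save(p,f"pics/{n}6.png")
a=cv2.imread("pics/scene6.png")[130:330,180:380];cv2.imwrite("pics/scene6z.png",cv2.resize(a,None,fx=3,fy=3))
E
```

```text
t 9.5 pos [561.2 -22.3  98.4] rot [3.136 0.012 1.764] F [ 0.1  0.2 -1.5] open 26.2 j [-0.15  0.55  1.84 -0.01  0.75 -0.34]
shift tool [ 1.6 -1.  15.4] roll 0.004
```

View pics/scene6z.png

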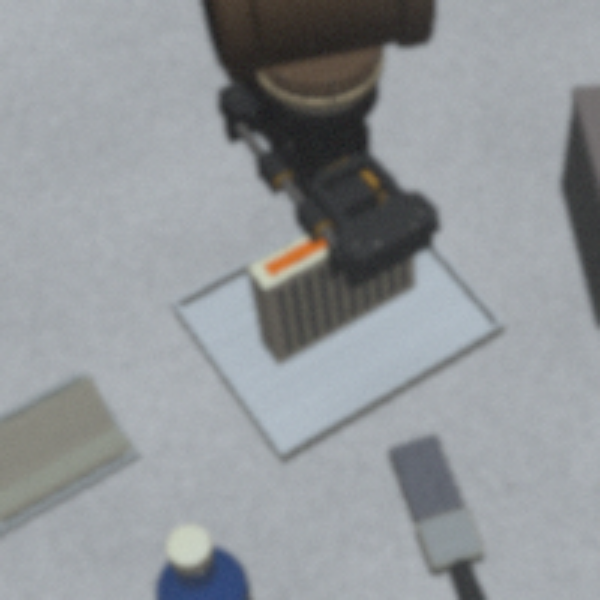

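View pics/wrist6.png

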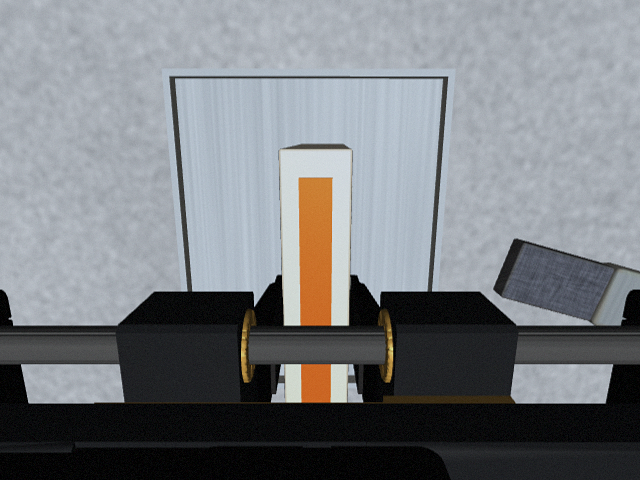

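The filter is centred over the pan, whose inner walls show at columns 172–446. I'll lower it slowly.

Request:
send_rows:
  plan: "0 0 3 0 10;0 0 3 0 10;0 0 2 0 10;0 0 0 0 10"

```text
t: 10.05
eef_pos: [561.6, -22.2, 91.1]
tcp_rot: [3.134, 0.013, 1.764]
ft_force: [-0.8, 1.2, -0.8]
opening: 0.278
```

Request:
send_rows:
  plan: "0 0 2 0 10;0 0 2 0 10;0 0 0 0 10"

```text
t: 10.35
eef_pos: [561.7, -22.2, 86.7]
tcp_rot: [3.134, 0.013, 1.764]
ft_force: [0.4, -0.2, -2.2]
opening: 0.279
```

Request:
send_rows:
  plan: "0 0 1.5 0 10;0 0 1 0 10;0 0 0 0 10"

```text
t: 10.65
eef_pos: [561.7, -22.2, 84.0]
tcp_rot: [3.134, 0.013, 1.764]
ft_force: [-0.2, 0.8, -1.2]
opening: 0.274
```

Request:
send_rows:
  plan: "0 0 1.5 0 10;0 0 1 0 10;0 0 0 0 10"

```text
t: 10.95
eef_pos: [561.8, -22.2, 81.5]
tcp_rot: [3.133, 0.012, 1.764]
ft_force: [-0.1, 0.2, 0.4]
opening: 0.277
```

Request:
send_rows:
  plan: "0 0 1 0 10;0 0 0 0 10"

```text
t: 11.15
eef_pos: [562.7, -21.9, 81.2]
tcp_rot: [3.131, 0.013, 1.764]
ft_force: [0.6, 0.1, -1.7]
opening: 0.271
```

Request:
send_rows:
  plan: "0 0 1 0 10;0 0 0 0 10"

```text
t: 11.35
eef_pos: [563.4, -21.8, 81.0]
tcp_rot: [3.129, 0.013, 1.764]
ft_force: [0.7, 1.0, -1.2]
opening: 0.271
```

Height no longer falls, so it is touching the floor. I'll release with the fingers opening evenly.

Request:
send_rows:
  plan: "0 0 0 0 30;0 0 0 0 36;0 0 0 0 45;0 0 0 0 60;0 0 0 0 60"

```text
t: 11.85
eef_pos: [563.1, -22.1, 80.6]
tcp_rot: [3.13, 0.013, 1.764]
ft_force: [0.4, -0.6, -0.1]
opening: 0.571
```

```bash
python3 go.py 561 -22 83 1.76;python3 - <<'E'
from h import *
for n in ("wrist","scene","top"):
    p=eyes.read_camera(n);save(p,f"pics/{n}7.png")
a=cv2.imread("pics/scene7.png")[130:330,180:380];cv2.imwrite("pics/scene7z.png",cv2.resize(a,None,fx=3,fy=3))
E
```

```text
t 11.85 pos [563.1 -22.1  80.6] rot [3.13  0.013 1.764] F [ 0.4 -0.6 -0.1] open 54.3 j [-0.15  0.57  1.85 -0.01  0.7  -0.34]
shift tool [ 0.5 -2.  -2.5] roll 0.004
```

View pics/scene7z.png

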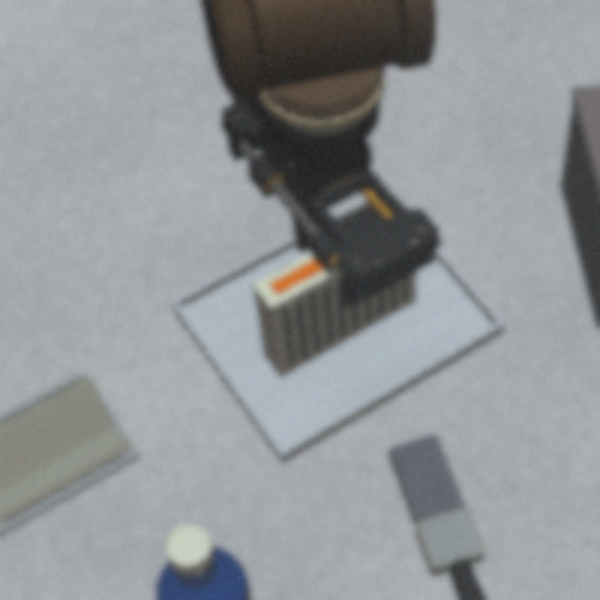

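View pics/wrist7.png

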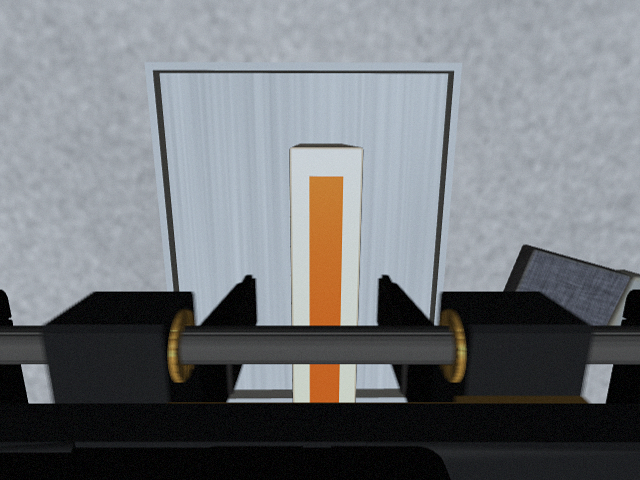

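The filter stands free: it spans columns 290–363, with clear gaps to both fingers (256 and 379). I'll raise the arm straight up.

Request:
send_rows:
  plan: "0 -2 0 0 65;0 0 -10 0 65;0 0 -20 0 65;0 0 -25 0 65;0 0 -30 0 65;0 0 -30 0 65;0 0 -20 0 65;0 0 0 0 65"

```text
t: 12.8
eef_pos: [558.3, -20.9, 224.4]
tcp_rot: [3.129, 0.013, 1.764]
ft_force: [0.5, -0.3, -0.1]
opening: 0.683
```

```bash
python3 go.py 478 310 220 1.308;python3 - <<'E'
from h import *
for n in ("wrist","scene","top"):
    p=eyes.read_camera(n);save(p,f"pics/{n}8.png")
a=cv2.imread("pics/scene8.png")[130:330,180:380];cv2.imwrite("pics/scene8z.png",cv2.resize(a,None,fx=3,fy=3))
E
```

```text
t 12.8 pos [558.3 -20.9 224.4] rot [3.129 0.013 1.764] F [ 0.5 -0.3 -0.1] open 65.0 j [-0.15  0.38  1.72 -0.01  1.02 -0.34]
shift tool [340.2 -15.3  -0.4] roll 0.456
```

View pics/wrist8.png

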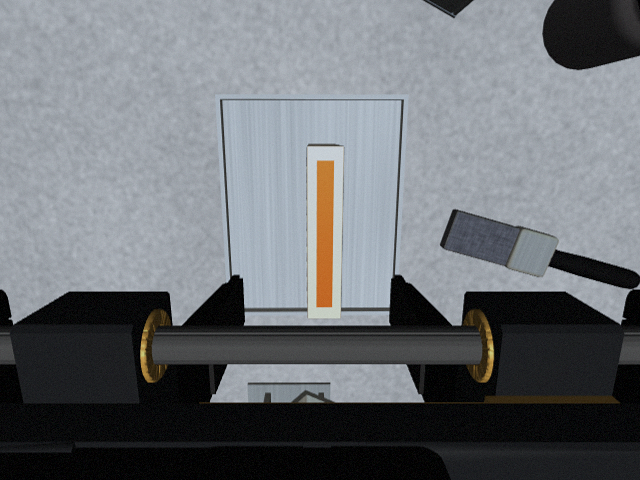

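View pics/scene8z.png

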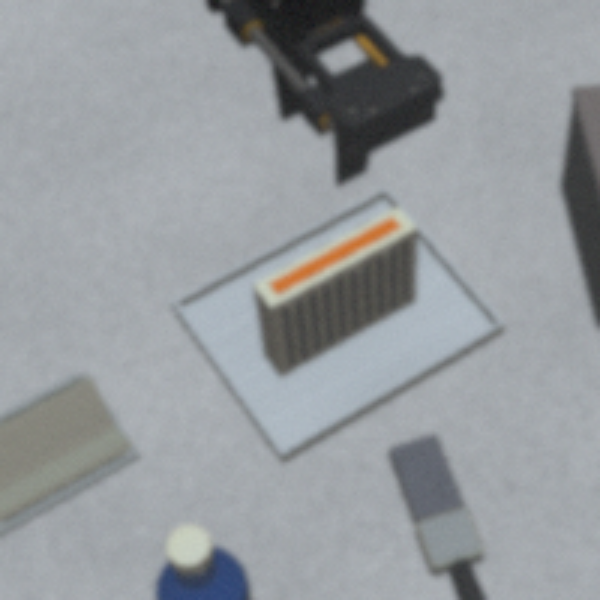

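The filter stands upright in the pan, clear of the gripper. Next I'll go to the lid handle.

Request:
send_rows:
  plan: "0 0 0 0.15 50;0 0 0 0.15 50;0 0 0 0.15 40;0 0 0 0.006 36;0 0 0 0 36"

```text
t: 13.45
eef_pos: [554.7, -20.6, 214.1]
tcp_rot: [3.141, 0.009, 1.303]
ft_force: [0.2, 0.4, 0.2]
opening: 0.387
```

```bash
python3 go.py 478 310 224 1.308
```

```text
t 13.45 pos [554.7 -20.6 214.1] rot [3.141 0.009 1.303] F [0.2 0.4 0.2] open 36.8 j [-0.15  0.39  1.73 -0.01  1.02  0.12]
shift tool [ 298.4 -161.5  -12.6] roll -0.005
```

Request:
send_rows:
  plan: "18 -10 -6 0 36;36 -20 0 0 36;40 -22 0 0 36;40 -22 0 0 36;40 -22 0 0 36;40 -22 0 0 36;36 -19 0 0 36;20 -10 0 0 36"

```text
t: 14.25
eef_pos: [477.5, 285.3, 213.2]
tcp_rot: [-3.136, 0.011, 1.329]
ft_force: [-0.3, 0.4, 0.5]
opening: 0.376
```

```bash
python3 go.py 478 310 224 1.308
```

```text
t 14.25 pos [477.5 285.3 213.2] rot [-3.136  0.011  1.329] F [-0.3  0.4  0.5] open 35.7 j [ 0.42  0.4   1.72 -0.01  1.03  0.67]
shift tool [ 24.   -5.5 -11.1] roll 0.021
```

Request:
send_rows:
  plan: "14 -3 0 0.015 36;8 -2 0 0 36;0 0 0 0 36;0 0 0 0 36"

```text
t: 14.65
eef_pos: [476.1, 311.1, 210.9]
tcp_rot: [-3.133, 0.013, 1.33]
ft_force: [0.1, 0.1, 0.7]
opening: 0.377
```

```bash
python3 go.py 478 310 92 1.308;cat > wl.py <<'E'
from h import *
import sys
W=eyes.read_camera("wrist");y=-.263;hx,hy=671,258.
R=np.array([[np.cos(y),-np.sin(y),0],[np.sin(y),np.cos(y),0],[0,0,1]])
im=W["image"].copy()
for X in [(-200,45,0),(-200,-45,0),(-155,90,8),(-155,-90,8),(0,90,8),(0,-90,8)]:
    u=proj(W,np.array([hx,hy,111])+R@np.array(X))[0];print(X,u.round(1));cv2.circle(im,tuple(int(round(a)) for a in u),4,(255,0,255),1)
cv2.imwrite(sys.argv[1],cv2.cvtColor(im,cv2.COLOR_RGB2BGR))
E
python3 wl.py pics/wrist9.png
```

```text
t 14.65 pos [476.1 311.1 210.9] rot [-3.133  0.013  1.33 ] F [0.1 0.1 0.7] open 35.8 j [ 0.46  0.42  1.69 -0.01  1.04  0.71]
shift tool [  1.    3.1 118.9] roll 0.022
(-200, 45, 0) [322.9 178.3]
(-200, -45, 0) [319.5 306. ]
(-155, 90, 8) [399.  106.6]
(-155, -90, 8) [380.5 370. ]
(0, 90, 8) [654.6 112.5]
(0, -90, 8) [596.2 375.3]
```

View pics/wrist9.png

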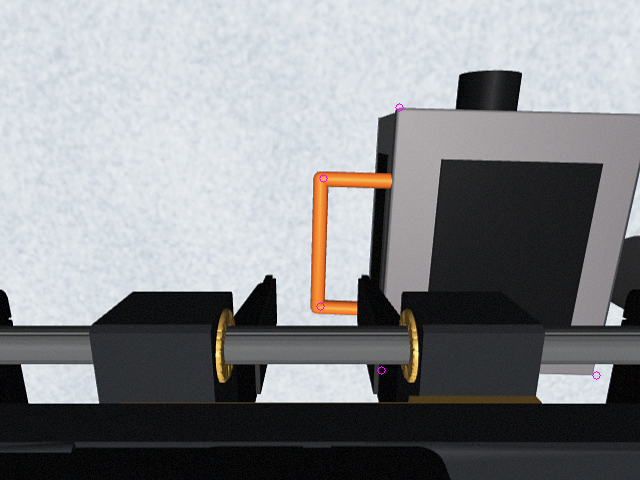

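The projected bar ends (323,178) and (320,306) fall on the orange bar within about 3 px (1–2 mm). I'll line up and descend with the jaws at 36 mm.

Request:
send_rows:
  plan: "0 2 0 0.02 36;0 0 20 0 36;0 0 25 0 36;0 0 20 0 36;0 0 0 0 36;0 0 0 0 36"

```text
t: 15.3
eef_pos: [480.2, 305.7, 145.8]
tcp_rot: [-3.136, 0.012, 1.301]
ft_force: [0.2, 0.3, -0.4]
opening: 0.378
```

```bash
python3 go.py 477.5 310 92 1.308;python3 wl.py pics/wrist10.png
```

```text
t 15.3 pos [480.2 305.7 145.8] rot [-3.136  0.012  1.301] F [ 0.2  0.3 -0.4] open 36.0 j [ 0.45  0.5   1.76 -0.01  0.89  0.73]
shift tool [ 4.1 -3.5 53.8] roll -0.007
(-200, 45, 0) [310.2 182.5]
(-200, -45, 0) [311.9 346.1]
(-155, 90, 8) [408.7  83.1]
(-155, -90, 8) [392.6 425.4]
(0, 90, 8) [755.6  80.3]
(0, -90, 8) [670.2 424.7]
```

View pics/wrist10.png

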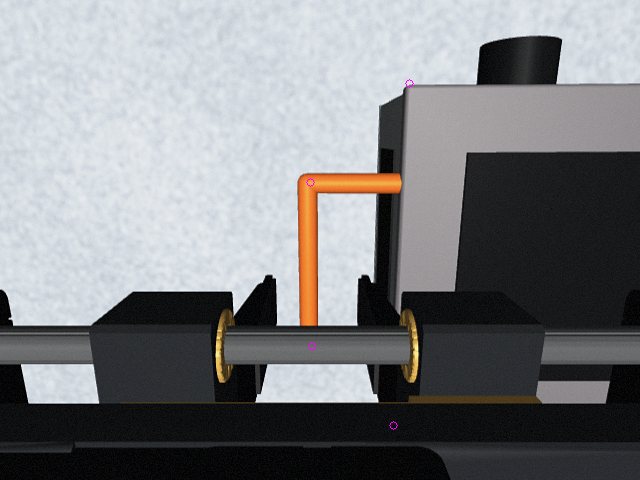

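The bar at column 309 lies between the fingers (275 and 358), slightly left of centre. I'll correct that and descend.

Request:
send_rows:
  plan: "2 -2 5 0 36;2 -1 10 0 36;0 0 15 0 36;0 0 15 0 36;0 0 6 0 36;0 0 0 0 36;0 0 0 0 36"

```text
t: 16.05
eef_pos: [479.1, 311.5, 95.1]
tcp_rot: [-3.141, 0.008, 1.301]
ft_force: [1.0, -0.3, 0.6]
opening: 0.38
```

```bash
python3 go.py 477.5 310 92 1.308;python3 wl.py pics/wrist11.png
```

```text
t 16.05 pos [479.1 311.5  95.1] rot [-3.141  0.008  1.301] F [ 1.  -0.3  0.6] open 36.1 j [ 0.46  0.57  1.81 -0.01  0.78  0.74]
shift tool [-1.9 -1.2  3.1] roll -0.007
(-200, 45, 0) [314.5 210.2]
(-200, -45, 0) [316.1 414.6]
(-155, 90, 8) [447.9  80. ]
(-155, -90, 8) [418.2 513.5]
(0, 90, 8) [913.2  76.5]
(0, -90, 8) [768.2 511.7]
```

View pics/wrist11.png

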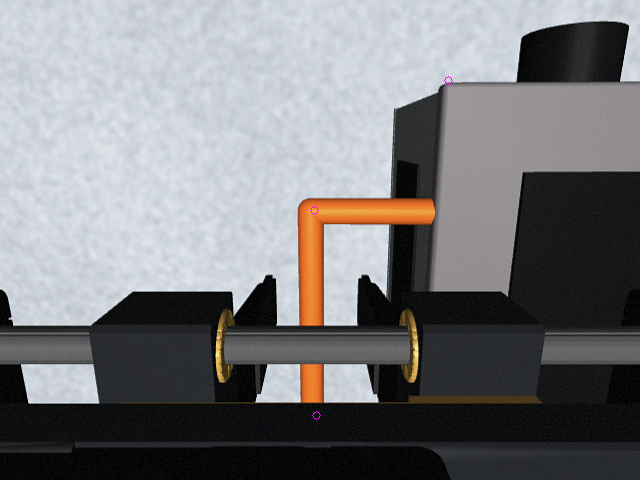

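The bar is centred (column 313) and the right finger is inside the gap. I'll close.

Request:
send_rows:
  plan: "-1 -1 3 0 20;0 0 0 0 5;0 0 0 0 0;0 0 0 0 0;0 0 0 0 0;0 0 0 0 0;0 0 0 0 0"

```text
t: 16.8
eef_pos: [476.8, 311.3, 93.4]
tcp_rot: [-3.14, 0.007, 1.3]
ft_force: [0.2, 1.0, -1.3]
opening: 0.099
```

```bash
python3 go.py 477.5 310 92 1.308
cat > arc.py <<'E'
from h import *
from scipy.spatial.transform import Rotation as Ro
import sys
# target lid angle deg; bar assumed 19 mm behind TCP along tool z
s=env.state();M=Ro.from_euler("xyz",s["tcp_rot"]).as_matrix();g=s["eef_pos"]-M[:,2]*19
y=-.263;ex=np.array([np.cos(y),np.sin(y),0]);H=np.array([671,258.,111])
v=g-H;a=np.degrees(np.arctan2(v[2],-v@ex));print("t",round(s["t"],2),"grasp pt",g.round(1),"angle",a.round(1),"radius",np.hypot(v[2],v@ex).round(1),"F",s["ft_force"].round(1),"open",round(s["opening"]*95.1,1),"rot",s["tcp_rot"].round(3))
r=200.
for t in map(float,sys.argv[1:]):
    t=np.radians(t); G=H-ex*r*np.cos(t)+np.array([0,0,r*np.sin(t)])+0
    lat=np.cross([0,0,1],ex); G=G+lat*(v@lat)
    print(round(np.degrees(t)),(M.T@(G-g)).round(1))
E
python3 arc.py 5 10 20 30 40 50 60
```

```text
t 16.8 pos [476.8 311.3  93.4] rot [-3.14   0.007  1.3  ] F [ 0.2  1.  -1.3] open 9.4 j [ 0.46  0.57  1.81 -0.01  0.77  0.74]
shift tool [-1.1  1.   1.4] roll -0.008
t 16.8 grasp pt [476.9 311.5 112.4] angle 0.4 radius 201.3 F [ 0.2  1.  -1.3] open 9.4 rot [-3.14   0.007  1.3  ]
5 [ -0.1   2.1 -16.1]
10 [ -0.2   4.3 -33.4]
20 [ -0.3  13.3 -67.1]
30 [ -0.4  27.9 -98.7]
40 [  -0.5   47.9 -127.3]
50 [  -0.5   72.5 -152. ]
60 [  -0.4  101.  -172. ]
```

Gripped: the opening stopped at 9.4 mm on the 10 mm bar. I'll lift along the arc.

Request:
send_rows:
  plan: "0 0.5 -8 0 0;0 1 -9 0 0;0 1.5 -9 0 0;0 2 -9 0 0;0 2.5 -9 0 0;0 3 -9 0 0"

```text
t: 17.4
eef_pos: [484.3, 309.2, 150.1]
tcp_rot: [-3.133, 0.009, 1.3]
ft_force: [-3.6, 3.6, -1.1]
opening: 0.096
```

```bash
python3 arc.py 20 30 40 50 60
```

```text
t 17.4 grasp pt [484.5 309.3 169.1] angle 16.7 radius 201.9 F [-3.6  3.6 -1.1] open 9.1 rot [-3.133  0.009  1.3  ]
20 [ -0.    5.4 -10.4]
30 [ -0.2  19.8 -42.1]
40 [ -0.3  39.5 -70.8]
50 [ -0.3  64.  -95.7]
60 [  -0.3   92.3 -116. ]
```

Request:
send_rows:
  plan: "0 4 -8 0 0;0 4.5 -8 0 0;0 4.5 -8 0 0;0 5 -8 0 0;0 5 -8 0 0;0 5.5 -7 0 0"

```text
t: 18.0
eef_pos: [507.5, 302.9, 204.3]
tcp_rot: [-3.123, 0.009, 1.3]
ft_force: [-8.1, 3.4, 3.0]
opening: 0.097
```

```bash
python3 arc.py 40 45 50 60
```

```text
t 18.0 grasp pt [507.9 303.  223.3] angle 33.6 radius 203.1 F [-8.1  3.4  3. ] open 9.3 rot [-3.123  0.009  1.3  ]
40 [ -0.   15.6 -16.5]
45 [ -0.1  27.2 -29.6]
50 [ -0.1  39.8 -41.7]
60 [ -0.   68.  -62.2]
```

Request:
send_rows:
  plan: "0 0 0 0 0;0 0 0 0 0"

```text
t: 18.2
eef_pos: [508.7, 302.6, 206.3]
tcp_rot: [-3.126, 0.007, 1.3]
ft_force: [0.9, 1.7, -2.5]
opening: 0.098
```

```bash
python3 arc.py 40 45 50 60;python3 -c "
from h import *
print(env.state()['moment'])
p=eyes.read_camera('wrist');save(p,'pics/wrist12.png');p=eyes.read_camera('scene');save(p,'pics/scene12.png')"
```

```text
t 18.2 grasp pt [509.1 302.7 225.3] angle 34.2 radius 203.2 F [ 0.9  1.7 -2.5] open 9.3 rot [-3.126  0.007  1.3  ]
40 [  0.   14.6 -14.5]
45 [  0.   26.1 -27.5]
50 [  0.   38.8 -39.5]
60 [  0.1  67.  -60. ]
[0.40469814 0.15294697 0.00736515]
```

View pics/wrist12.png

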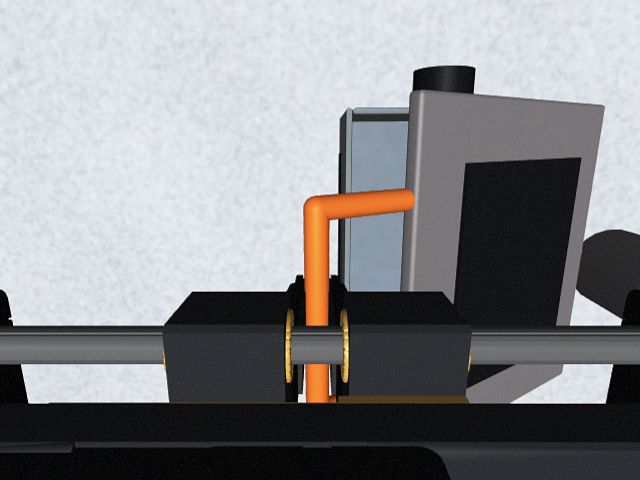

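View pics/scene12.png

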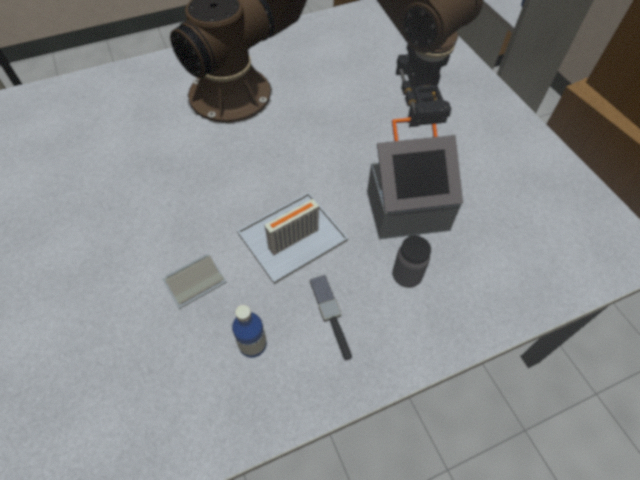

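The lid follows, held by the bar at (316,290), and the filter still stands. I'll continue up.

Request:
send_rows:
  plan: "0 6 -8 0 0;0 6 -7.5 0 0;0 6 -7 0 0;0 6.5 -7 0 0;0 0 0 0 0"

```text
t: 18.8
eef_pos: [531.3, 296.4, 236.3]
tcp_rot: [-3.119, 0.01, 1.301]
ft_force: [-1.7, 1.9, 0.1]
opening: 0.096
```

```bash
python3 arc.py 50 55 60
```

```text
t 18.8 grasp pt [531.8 296.5 255.3] angle 45.0 radius 204.2 F [-1.7  1.9  0.1] open 9.1 rot [-3.119  0.01   1.301]
50 [ 0.  15.7 -9.2]
55 [  0.   29.3 -20.2]
60 [  0.   43.8 -29.9]
```

Request:
send_rows:
  plan: "0 8 -6.5 0 0;0 8 -6 0 0;0 8 -6 0 0;0 8 -5 0 0;0 6 -4 0 0;0 0 0 0 0"

```text
t: 19.4
eef_pos: [565.3, 287.0, 265.9]
tcp_rot: [-3.111, 0.011, 1.302]
ft_force: [-3.3, 1.8, 2.9]
opening: 0.1
```

```bash
python3 arc.py 60 62;python3 - <<'E'
from h import *
for n in ("wrist","scene","top"):
    p=eyes.read_camera(n);save(p,f"pics/{n}13.png")
for n,(x,y,w,h) in {"top":(80,130,170,200),"scene":(355,85,150,170)}.items():
    a=cv2.imread(f"pics/{n}13.png")[y:y+h,x:x+w]
    cv2.imwrite(f"pics/{n}13z.png",cv2.resize(a,None,fx=3,fy=3,interpolation=cv2.INTER_CUBIC))
E
```

```text
t 19.4 grasp pt [565.9 287.1 284.9] angle 57.9 radius 205.2 F [-3.3  1.8  2.9] open 9.5 rot [-3.111  0.011  1.302]
60 [0.1 9.  0.4]
62 [ 0.1 15.  -3.1]
```

View pics/top13z.png

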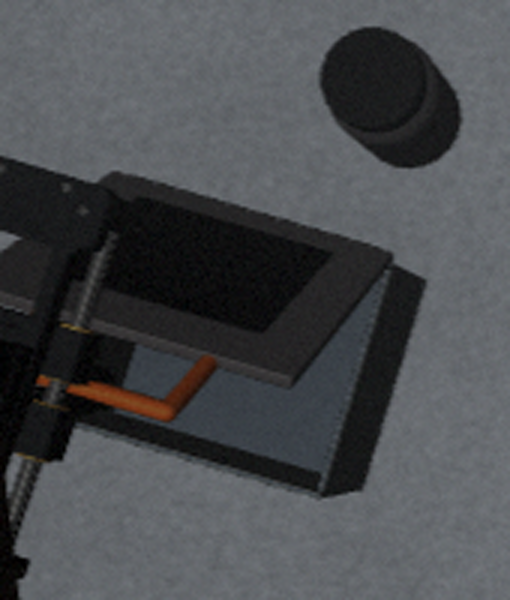

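View pics/scene13z.png

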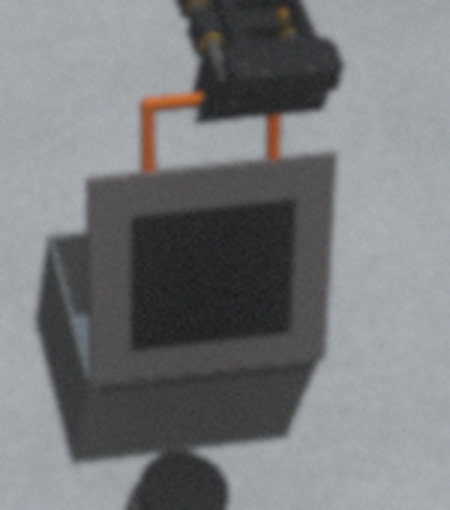

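View pics/wrist13.png

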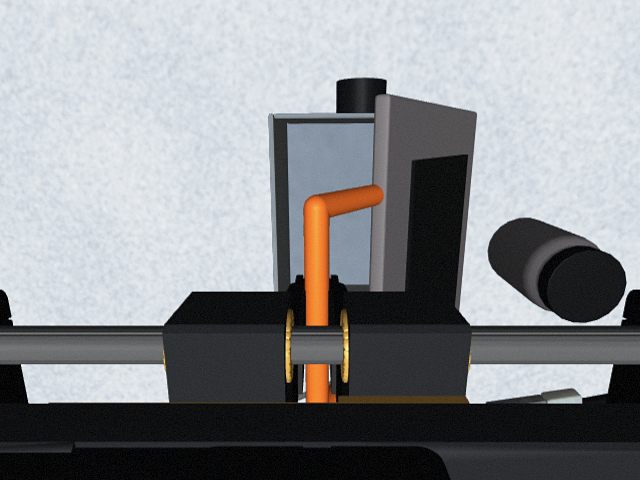

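The lid is at about 58 degrees by arm geometry. I'll check it by vision with a fit over the handle corner and lid corners in the three views.

```bash
cat > ang.py <<'E'
from h import *
from scipy.optimize import least_squares
import json,sys
O=json.load(open(sys.argv[1]))
y=-.263;Rz=np.array([[np.cos(y),-np.sin(y),0],[np.sin(y),np.cos(y),0],[0,0,1]])
C={n:eyes.read_camera(n) for n in ("top","scene","wrist")}
off={"top":np.array([.3,1.6]),"scene":np.array([1,.3]),"wrist":np.zeros(2)}
def pt(th,h,X):
    c,s=np.cos(th),np.sin(th) # rotate so -x rises: Ry(+th)
    return h+Rz@(np.array([[c,0,s],[0,1,0],[-s,0,c]])@np.array(X,float))
def res(q,sel):
    h=np.array([671,258,111])
    return np.concatenate([proj(C[n],pt(q[0],h,X))[0]+off[n]-np.array(uv) for n,X,uv in O if n in sel])
for sel in (["top"],["scene"],["wrist"],["top","scene","wrist"]):
    r=least_squares(res,[1.0],args=(sel,),loss="soft_l1");print(sel,np.degrees(r.x).round(1),res(r.x,sel).reshape(-1,2).round(1).tolist())
E
python3 - <<'E'
import json
th=lambda u,v:(80+u/3,130+v/3);sh=lambda u,v:(355+u/3,85+v/3)
json.dump([("top",(-200,-45,0),th(168,410)),("top",(-155,-90,0),th(290,386)),
("scene",(-200,-45,0),sh(147,103)),("scene",(-155,90,8),sh(335,155)),("scene",(-155,-90,8),sh(88,180)),
("wrist",(-200,45,0),(316,205)),("wrist",(-155,90,8),(390,97))],open("o.json","w"))
E
python3 ang.py o.json; python3 arc.py 60
```

```text
['top'] [57.7] [[-1.0, -0.6], [-0.1, 0.8]]
['scene'] [54.9] [[-0.0, 0.5], [0.6, -1.1], [0.0, -0.6]]
['wrist'] [56.5] [[-0.1, 0.8], [-0.1, -5.6]]
['top', 'scene', 'wrist'] [56.5] [[-1.1, 1.7], [-0.3, 2.5], [0.7, 0.9], [1.4, -0.6], [0.6, -0.1], [0.1, 0.8], [0.1, -5.6]]
t 19.7 grasp pt [565.1 287.3 284.3] angle 57.6 radius 205.2 F [-5.2  0.2  4.4] open 9.3 rot [-3.11   0.011  1.302]
60 [ 0.1  9.9 -0.2]
```

Request:
send_rows:
  plan: "0 3 -3 0 0;0 4 -3 0 0;0 3 -2.5 0 0;0 0 0 0 0;0 0 0 0 0"

```text
t: 20.2
eef_pos: [575.7, 284.2, 272.6]
tcp_rot: [-3.11, 0.012, 1.302]
ft_force: [-2.1, 1.0, 0.8]
opening: 0.099
```

```bash
python3 arc.py 60;python3 - <<'E'
from h import *
for n in ("wrist","scene","top"):
    p=eyes.read_camera(n);save(p,f"pics/{n}14.png")
for n,(x,y,w,h) in {"top":(100,190,120,110),"scene":(370,90,120,110),"wrist":(240,60,200,150)}.items():
    a=cv2.imread(f"pics/{n}14.png")[y:y+h,x:x+w]
    k=4 if n=="wrist" else 5
    cv2.imwrite(f"pics/{n}14z.png",cv2.resize(a,None,fx=k,fy=k,interpolation=cv2.INTER_CUBIC))
E
```

```text
t 20.2 grasp pt [576.3 284.2 291.6] angle 61.5 radius 205.6 F [-2.1  1.   0.8] open 9.4 rot [-3.11   0.012  1.302]
60 [ 0.1 -1.5  7.4]
```

View pics/top14z.png

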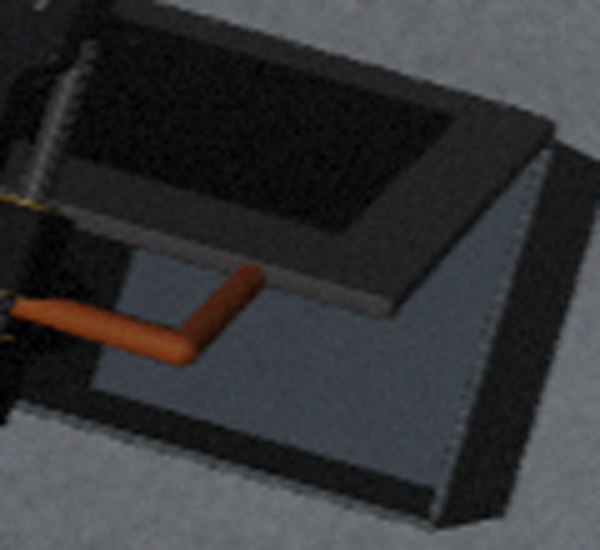

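View pics/scene14z.png

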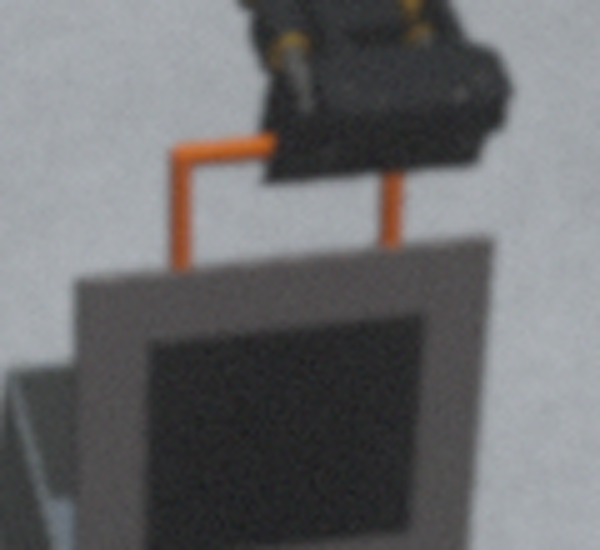

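View pics/wrist14z.png

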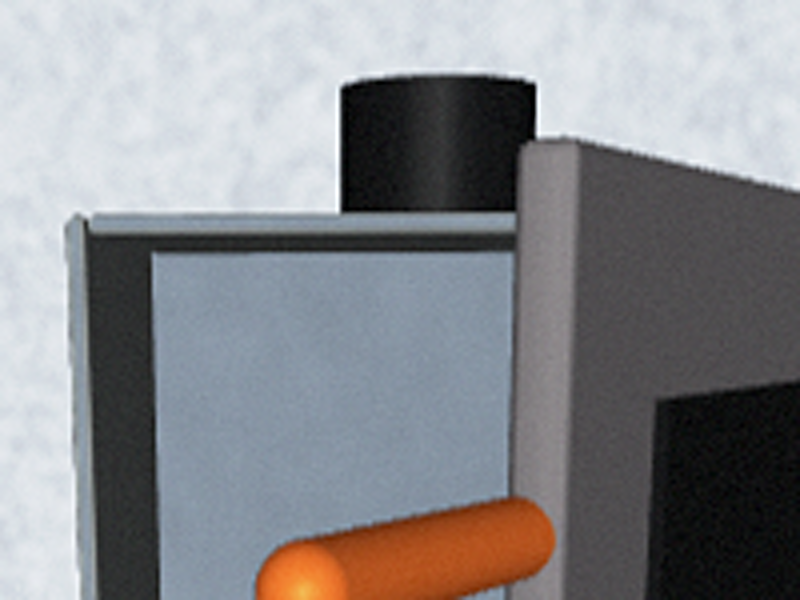

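```bash
python3 - <<'E'
import json
th=lambda u,v:(100+u/5,190+v/5);sh=lambda u,v:(370+u/5,90+v/5);wh=lambda u,v:(240+u/4,60+v/4)
json.dump([("top",(-200,-45,0),th(187,347)),("top",(-155,-90,0),th(388,317)),("top",(-155,-90,8),th(395,298)),
("scene",(-200,-45,0),sh(180,155)),("scene",(-155,90,8),sh(492,241)),("scene",(-155,-90,8),sh(78,283)),
("wrist",(-200,45,0),wh(302,588)),("wrist",(-155,90,8),wh(577,140)),("wrist",(-155,90,0),wh(522,143))],open("o.json","w"))
E
python3 ang.py o.json; python3 arc.py 60
```

```text
['top'] [61.4] [[-1.7, -0.7], [-0.3, 0.6], [-1.0, -0.1]]
['scene'] [59.2] [[0.1, 0.1], [1.1, -1.2], [0.2, -0.7]]
['wrist'] [60.4] [[0.7, -1.3], [0.1, -3.2], [-2.8, -2.8]]
['top', 'scene', 'wrist'] [60.5] [[-1.9, 1.2], [-0.5, 2.0], [-1.3, 1.3], [0.7, 0.6], [1.8, -0.7], [0.6, -0.2], [1.3, -1.2], [0.5, -3.2], [-2.4, -2.9]]
t 20.5 grasp pt [576.2 284.3 291.5] angle 61.4 radius 205.6 F [-1.8  0.2  0.2] open 9.3 rot [-3.11   0.012  1.302]
60 [ 0.1 -1.4  7.4]
```

All three views agree on 59–61.5 degrees. I'll settle, check the whole scene, then hand in.

Request:
send_rows:
  plan: "0 0 0 0 0;0 0 0 0 0;0 0 0 0 0;0 0 0 0 0;0 0 0 0 0"

```text
t: 21.0
eef_pos: [575.4, 284.3, 272.5]
tcp_rot: [-3.11, 0.012, 1.303]
ft_force: [-1.3, -0.1, 0.2]
opening: 0.097
```

```bash
python3 arc.py 60;python3 - <<'E'
from h import *
for n in ("scene","top"):
    p=eyes.read_camera(n);save(p,f"pics/{n}15.png")
    for t in ["canister","bottle","brush","filter"]: print(n,t,[np.round(x["bbox"]).tolist() for x in boxes_of(t,p)[:1]])
print(env.state()["qvel"].round(4))
E
python3 ang.py o.json|tail -1; python3 arc.py 60
```

```text
t 21.0 grasp pt [576.1 284.4 291.4] angle 61.4 radius 205.6 F [-1.3 -0.1  0.2] open 9.3 rot [-3.11   0.012  1.303]
60 [ 0.1 -1.3  7.3]
scene canister [[393.0, 235.0, 42.0, 52.0]]
scene bottle [[231.0, 303.0, 37.0, 56.0]]
scene brush [[304.0, 278.0, 49.0, 82.0]]
scene filter [[269.0, 197.0, 49.0, 59.0]]
top canister [[188.0, 137.0, 42.0, 51.0]]
top bottle [[385.0, 139.0, 42.0, 39.0]]
top brush [[300.0, 107.0, 26.0, 98.0]]
top filter [[279.0, 251.0, 69.0, 25.0]]
[-0.001   0.0013  0.0001  0.0002  0.0002 -0.0028]
['top', 'scene', 'wrist'] [60.4] [[-1.9, 1.3], [-0.5, 2.1], [-1.3, 1.4], [0.7, 0.6], [1.7, -0.8], [0.6, -0.2], [1.2, -1.2], [0.5, -3.2], [-2.4, -2.9]]
t 21.65 grasp pt [576.1 284.4 291.4] angle 61.4 radius 205.6 F [-0.5  0.4  0.3] open 9.1 rot [-3.11   0.013  1.303]
60 [ 0.1 -1.3  7.3]
```

View pics/scene15.png

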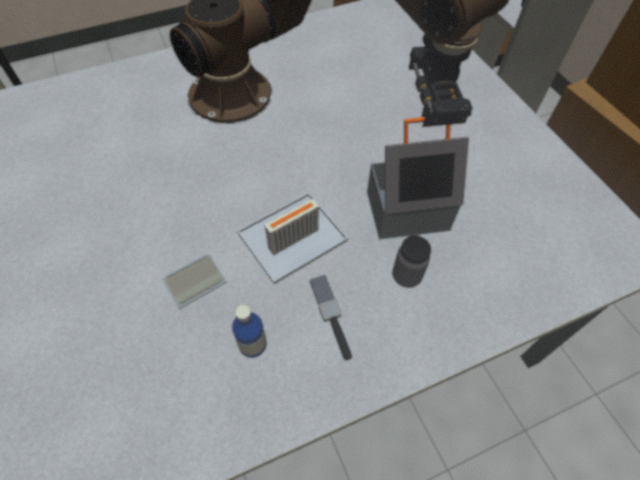

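The filter stands in the pan at (293,228). The lid is open and still, and the canister, bottle and brush boxes are unchanged within detector noise.

```bash
python3 -c "
from h import *
print(job_done())"
```

```text
the job is handed in; nothing more can be done
None
```

The filter is standing free and upright in the pan, and the gripper is holding the lid open at about 60 degrees. I handed the job in at about 21.7 s with the arm still; no verdict was reported.

- **Filter:** I gripped it over its top edge and let the closing jaws square it upright while lifting it off the rest. I set it down near the pan's centre on its lower long edge and let go. The later pictures show it still standing clear of the gripper, though I checked its tilt only by eye.
- **Lid:** I pinched the handle bar and raised the lid along its arc. In the last check the fingers were stopped on the bar at 9.1–9.5 mm.
- **Lid angle:** The camera fits gave 61.4 (top), 59.2 (scene) and 60.4 (wrist) degrees, 60.4 combined. Arm geometry gave 61.4.
- **Disagreements:** The arm geometry put the bar 205.6 mm from the hinge instead of 200 mm. That points to a few millimetres of error in my hinge position or in where the bar sits between the fingers. Some lid-corner residuals in the wrist view were about 3 px.
- **Canister, bottle and brush:** Their boxes moved by no more than a few pixels from the start, within detector noise.

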